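Find the film guide shoe that both radius leaves fit

ROBOT

A 6-joint arm with a two-finger parallel gripper is mounted at the origin on a cart in front of the work surface, level with it; the furniture and walls round the work are solid. World frame = base frame: x ahead of the robot, y to its left, z up, the work surface at z = 0. Lengths are in m, angles in degrees, forces in N, time in s.
With the tool pointing down it reaches from about 0.375 to 0.9 m from the base axis. Payload 3.1 kg.
Tool frame: the origin (TCP) lies at the very end of the fingers, on their centre line; the grasp point (between the pads) lies 19 mm behind it (bot.hold_point_z is the z of the grasp point in the tool frame, in m); z points along the fingers, y is the line along which they close (so a half turn about z gives the same grasp; the last joint's range is limited). The gripper opens to 87 mm and grips with 3 to 60 N. Pads are 19 mm wide; open, the fingers measure 117 mm over their backs; the gripper's body (75 mm by 190 mm) begins 51 mm behind the grasp point.
Start: joints at [61.851, 30.224, 82.088, -0, 67.689, -10.227], TCP at [0.192, 0.595, 0.223] pointing down, gripper open.
Joint ranges: [-176.69, 176.69], [-43.24, 126.21], [12.49, 139.97], [-82, 262], [0, 151.66], [-163.58, 163.58]. Speed limits (degrees/s): [159.86, 159.86, 180, 180, 180, 180].

INTERFACE

Orientations are given as a 3x3 rotation matrix whose columns are the frame's x, y, z axes.
In Python, from rig import bot, capture, camera_model gives the robot as it stands.
- The arm moves only by the tool apply_moves, never from a script. Its argument "plan" is text: rows parted by semicolons, each of 6 numbers parted by spaces: the shift along the tool's x, y, z in units of 0.05 m (1.0 is 0.05 m), then the turn, a rotation vector about the tool's x, y, z in units of 360 degrees (1.0 is 360 degrees). In form: dx dy dz ax ay az; .... A call has 1 to 10 rows; each row shifts and turns the commanded pose from where the row before left it, along the tool's axes as they then stand; what a row does not reach is not made up. A row lasts 1/12 s, in which the tool goes at most 41.7 mm and 7.16 degrees, less where a joint would pass 70% of its speed; a pose out of reach is approached as far as the arm can. A call with a number of a shift or a turn outside -1 to 1 is refused whole. A call with a gripper value outside its range is refused whole. "gripper" is the gripper command: -1 is shut, 1 is fully open, values between are in proportion, set as the call begins (left out, the last holds). The fingers move at their own pace and stop on an object; the grip force is fixed at half the most. Time passes only in rows, so rows that do not move let the fingers close. It gives the time, the measured TCP pose, the force, the opening and the grip force at its end, in the units of the state.
- bot.read_state(): the state, without advancing time (a new reading comes with each control period).
- capture(name): name is "scene" or "top"; returns the picture (420x560x3 uint8, red, green, blue); there is no depth.
- camera_model(name): a dict with "vertical_fov" (degrees; the focal length in pixels is half the picture's height over the tangent of half this angle, whatever the lens; pixels are square), "cx", "cy" (the principal point, pixels), "dist" ([k1, k2, p1, p2, k3] as OpenCV has them; the pictures are not rectified), "position" and "rotation" of the camera in the world. Camera axes: x right, y down, z forward; pixel columns grow to the right and rows downward; lengths in m; the calibration is good to about 2 mm. A picture is of the moment at which its call begins. camera_model takes no time and is no camera call.
- bot.hand_in(): hands the job in; it is judged then, once.
The state is a dict: "time_s": time; "joint_positions": joint angles; "qvel": joint speeds; "tau": joint torques, N m; "position": TCP position; "tcp_rot": TCP orientation; "force": force on the tool from outside, world axes, zero at the start; "moment": the same for the moment, N m; "opening": opening from 0.0 (shut) to 1.0 (fully open); "grasp_force": force on a finger pad.
Only numpy, scipy, OpenCV 4.12 (cv2) and the standard library are available. Lean on these libraries where they do the work, as an engineer would, in place of code of your own. Each camera call takes 0.05 s, during which the arm holds its last target. There are 200 camera calls.

TASK

Of the three green film guide shoes bolted to the plate, only one has both the right nose and the right throat: find it with the two radius gauge leaves from the wooden stand. Touch the concave leaf to the round noses and the convex leaf to the round throats, square across the shoe, and leave both leaves on the one shoe where neither of them rocks, the concave leaf on its nose and the convex leaf in its throat, each upright, fully seated, wholly on the shoe and let go; each of the other two shoes makes one of the leaves rock. Do not drop or topple a leaf, and leave the mould ring, the spanner and the hex key where they are.

Things in the scene. Friction and masses are not known exactly. Their poses are not given: they have to be found in the camera images.
- plate: Aluminium plate 206x212x12 mm, fixed. Origin: centre of underside. Three green shoes bolted on it 72 mm apart along its y, order unknown, poses not reported. Each 46 mm wide (y), 184 long (x): round nose (crown up) towards +x, slope, round open throat towards -x. Axes at the same places on all; nose/throat radii in mm: one shoe 32/28 (fits both leaves), one 32/32, one 28/28
- stand: Wooden stand 236x64 mm, fixed; origin: centre of underside. Three posts along its x, tops at 80 mm. In each bay between (x = -58 and +58 mm, either leaf in either) a leaf hangs upright by its shoulders on the post tops, its x along the stand's x, between 6 mm high lips with 2 mm play: lift it straight up
- concave_leaf: Loose steel leaf, black grip tab on top; 20 mm thick (its y), 90 wide (x), z up, 0.2-0.33 kg. Lower edge hollow, radius 32 mm, to 46 deg either side. Origin: centre of that arc, mid-thickness, in the air between the horns. Above origin: horn ends 22 mm, crown 32, shoulders 52-64, tab (32 wide) 64-104: grip it across y. Flush on a 32 nose: origin on nose axis; on a 28 nose it rocks, origin 4 mm low
- convex_leaf: Loose steel leaf, black grip tab on top; 20 mm thick (its y), 90 wide (x), z up, 0.2-0.33 kg. Lower end, 45 wide, is a round of radius 28 mm, to 54 deg either side. Origin: centre of that arc, mid-thickness. From origin: lowest point -28 mm, shoulders 30-42, tab (32 wide) 42-82: grip it across y. Flush in a 28 throat: origin on throat axis; in a 32 throat it rocks, origin 4 mm low
- mould_ring: Bystander: loose white and black mould ring, 104 mm across, 24 mm high, beyond the plate. Origin: centre of its underside. Leave alone
- spanner: Bystander: loose open-ended spanner, 171x46x6 mm, to the right of the plate. Origin: centre of its underside. Leave alone
- hex_key: Bystander: loose black hex key, 93x50x9 mm, to the right of the plate. Origin: centre of its underside. Leave alone
- nose_1 (a point): Nose axis at mid-width of the shoe nearest the plate's +y end; axes as the plate's, the nose axis runs along y; 84 mm above the bench. The crown is 32 or 28 mm above it; the round is exposed to 50 deg either side. A small steel disc on the shoe's sides marks this axis
- throat_1 (a point): Throat axis, in the air above the hollow, at mid-width of the shoe nearest the plate's +y end; axes as the plate's, the throat axis runs along y; 56 mm above the bench, 92 mm from nose_1 along plate -x. The throat's bottom is 28 or 32 mm below it; the hollow reaches 53 deg either side
- nose_2 (a point): Nose axis at mid-width of the shoe in the middle; axes as the plate's, the nose axis runs along y; 84 mm above the bench. The crown is 32 or 28 mm above it; the round is exposed to 50 deg either side. A small steel disc on the shoe's sides marks this axis
- throat_2 (a point): Throat axis, in the air above the hollow, at mid-width of the shoe in the middle; axes as the plate's, the throat axis runs along y; 56 mm above the bench, 92 mm from nose_2 along plate -x. The throat's bottom is 28 or 32 mm below it; the hollow reaches 53 deg either side
- nose_3 (a point): Nose axis at mid-width of the shoe nearest the plate's -y end; axes as the plate's, the nose axis runs along y; 84 mm above the bench. The crown is 32 or 28 mm above it; the round is exposed to 50 deg either side. A small steel disc on the shoe's sides marks this axis
- throat_3 (a point): Throat axis, in the air above the hollow, at mid-width of the shoe nearest the plate's -y end; axes as the plate's, the throat axis runs along y; 56 mm above the bench, 92 mm from nose_3 along plate -x. The throat's bottom is 28 or 32 mm below it; the hollow reaches 53 deg either side

How it is judged:
By the outcome, as a careful person would: the job done as asked, in the order asked, and still so for the second after the job is handed in, with the robot touching nothing.
It also fails if it takes over 72 s, if anything falls off the work surface, if the arm or the gripper's body presses on something with over 40 N, if the wrist force passes 120 N, or if a joint passes its speed limit or range.

## Working session

There is one attempt and no reset: what is moved stays moved. The work goes in short steps, Python scripts to look and compute and a tool call to move; the robot and the scene stay as the last step left them, time stands still between calls to the robot, and variables do not carry over. Pictures are saved under pics/ and viewed, at most 10 in all, crops included, and the job is handed in when it is done.

Besides the shell and the picture viewer there is one more tool, called after "Emit:" by a JSON object that holds its "op" and its "data", one argument or row to a line. apply_moves: Moves the arm, as the interface text tells. Its arguments: {"type":"object","properties":{"plan":{"type":"string"},"gripper":{"type":"number"}},"required":["plan"]}

```bash
ls; mkdir -p pics; python3 - <<'E'
from rig import bot,capture,camera_model
import cv2
s=bot.read_state();print(s)
for n in("scene","top"):
    cv2.imwrite(f"pics/{n}0.png",capture(n)[:,:,::-1]);print(n,camera_model(n))
E
```

```text
pics
{'time_s': 0.0, 'joint_positions': array([ 6.18505557e+01,  3.02805833e+01,  8.21568457e+01, -2.59189673e-03,
        6.76908185e+01, -1.02288575e+01]), 'qvel': array([-0.00965263,  0.04401012, -0.03648291, -0.11571628, -0.03318826,
       -0.03769585]), 'tau': array([ 1.09566132e-03, -4.40036523e+01, -1.76598090e+01,  6.34386786e-02,
        5.81715989e-02, -1.58438556e-04]), 'position': array([0.1919526 , 0.59400539, 0.22155177]), 'tcp_rot': array([[-9.51489024e-01,  3.07681002e-01, -1.01908656e-03],
       [ 3.07682483e-01,  9.51487003e-01, -1.99333208e-03],
       [ 3.56337204e-04, -2.21018867e-03, -9.99997494e-01]]), 'force': array([-0.16476518, -0.47959723,  0.2813831 ]), 'moment': array([-0.00289845, -0.03791422, -0.04961325]), 'grasp_force': 0.0, 'opening': 1.000772338273236}
scene {'vertical_fov': 50.98923902106503, 'cx': 272.0150207788617, 'cy': 211.2958543613313, 'dist': array([0.03260909, 0.        , 0.        , 0.        , 0.        ]), 'position': array([ 0.21957037, -0.84945824,  0.82701124]), 'rotation': array([[ 0.89711636, -0.30062271,  0.32374098],
       [-0.44128175, -0.64503106,  0.62386324],
       [ 0.02127552, -0.70253891, -0.71132723]])}
top {'vertical_fov': 44.75356166705163, 'cx': 275.60737555403557, 'cy': 221.83586979611653, 'dist': array([-0.13144132,  0.        ,  0.        ,  0.        ,  0.        ]), 'position': array([ 0.3735641 , -0.18972589,  1.35433744]), 'rotation': array([[ 0.0083525 , -0.98562702,  0.16872941],
       [-0.99978856, -0.00506059,  0.01993061],
       [-0.01879028, -0.1688602 , -0.98546089]])}
```

View pics/scene0.png

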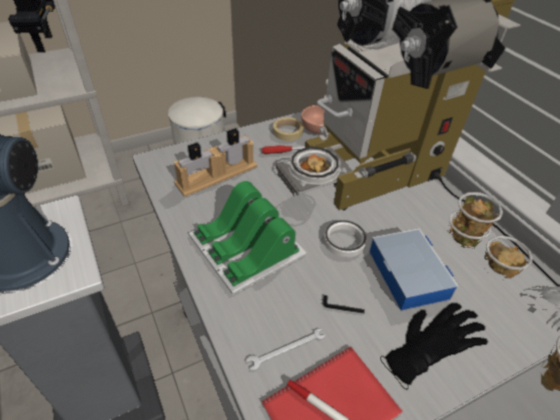

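View pics/top0.png

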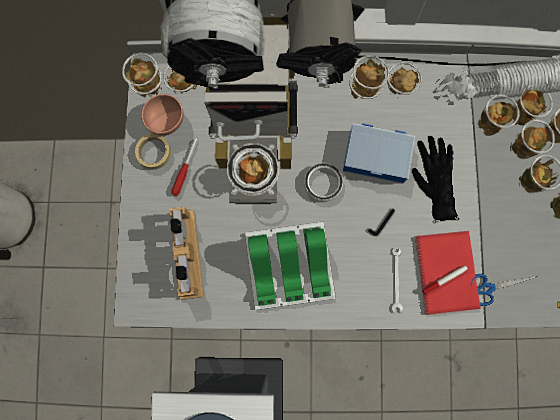

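The scene view shows the stand around (215,165) px and the plate with its shoes around (248,240). In the top view the stand is around (183,252) and the plate around (290,265). I'll enlarge both areas.

```bash
python3 - <<'E'
import cv2,numpy as np
a=cv2.imread("pics/top0.png")[195:325,140:345];b=cv2.imread("pics/scene0.png")[120:290,165:315]
cv2.imwrite("pics/c1.png",cv2.resize(a,None,fx=3.9,fy=3.9,interpolation=cv2.INTER_CUBIC))
cv2.imwrite("pics/c2.png",cv2.resize(b,None,fx=3.5,fy=3.5,interpolation=cv2.INTER_CUBIC))
E
```

```text
(no output)
```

View pics/c1.png

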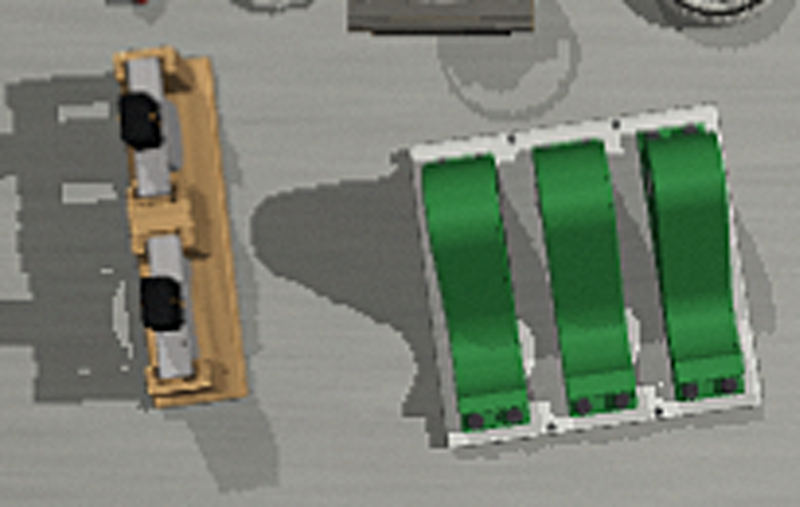

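View pics/c2.png

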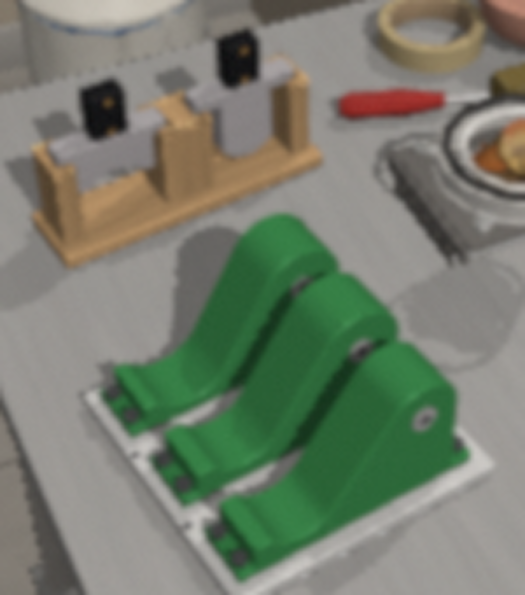

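The stand runs roughly along world x. The near leaf looks concave (horns) and the far one convex (round end). All four plate corners show in the top view, and the nose discs show in the scene view at about (286,239), (268,220) and (251,202) px. Next I'll cast rays.

```bash
cat > h.py <<'E'
import numpy as np,cv2
from rig import bot,capture,camera_model
def K(m):
    f=210/np.tan(np.radians(m["vertical_fov"]/2));return np.array([[f,0,m["cx"]],[0,f,m["cy"]],[0,0,1.]])
def ray(n,p,z):
    m=camera_model(n);p=np.array(p,float).reshape(-1,1,2)
    q=cv2.undistortPoints(p,K(m),m["dist"])[:,0];d=np.c_[q,np.ones(len(q))]@m["rotation"].T
    return m["position"]+d*((z-m["position"][2])/d[:,2])[:,None]
def proj(n,P):
    m=camera_model(n);R=m["rotation"].T
    return cv2.projectPoints(np.array(P,float).reshape(-1,3),cv2.Rodrigues(R)[0],-R@m["position"],K(m),m["dist"])[0][:,0]
E
python3 - <<'E'
from h import *
np.set_printoptions(precision=4,suppress=True)
c1=lambda p:(np.array(p)+.5)/3.9+[140,195]-.5
c2=lambda p:(np.array(p)+.5)/3.5+[165,120]-.5
C=ray("top",c1([[413,150],[717,105],[760,403],[450,447]]),.012)
print(C,[np.linalg.norm(C[i]-C[i-1]) for i in range(4)],C.mean(0))
Cs=ray("scene",c2([[490,462],[235,588],[82,396]]),.012);print("scene BLcorner etc TR,BR,BL",Cs)
D=ray("scene",c2([[425,418],[362,349],[303,286]]),.084);print("discs",D)
for a,b in((C[1],C[2]),(C[0],C[3])):print(np.degrees(np.arctan2(*(a-b)[1::-1])))
for a,b in((C[0],C[1]),(C[3],C[2])):print(np.degrees(np.arctan2(*(a-b)[1::-1]))-90)
# stand
S=ray("top",c1([[148,410],[245,395],[207,57]]),.0);print("stand base",S)
P=ray("top",c1([[117,53],[150,392]]),.086);print("post left corners",P,np.degrees(np.arctan2(*(P[0]-P[1])[1::-1])))
for name,roi in(("top",(140,200,205,300)),("scene",(180,120,250,165))):
    im=cv2.imread(f"pics/{name}0.png").max(2)[roi[1]:roi[3],roi[0]:roi[2]]
    big=cv2.resize(im,None,fx=8,fy=8,interpolation=cv2.INTER_CUBIC)
    n,l,s,c=cv2.connectedComponentsWithStats((big<50).astype(np.uint8))
    for i in range(1,n):
        if s[i,4]<1500: continue
        px=np.argwhere(l==i)[:,::-1]; h=cv2.convexHull(px.astype(np.int32))[:,0]
        px=(h+.5)/8-.5+roi[:2]
        w=ray(name,px,.132); th=np.radians(6); u=w[:,:2]@[np.cos(th),np.sin(th)]; v=w[:,:2]@[-np.sin(th),np.cos(th)]
        print(name,s[i],"u",u.min(),u.max(),"v",v.min(),v.max(), cv2.minAreaRect(px.astype(np.float32)))
        ap=cv2.approxPolyDP(h.reshape(-1,1,2),6,True)[:,0];print(np.c_[(ap+.5)/8-.5+roi[:2],ray(name,(ap+.5)/8-.5+roi[:2],.132)[:,:2]])
E
```

```text
[[ 0.5726 -0.0827  0.012 ]
 [ 0.6048 -0.2903  0.012 ]
 [ 0.4026 -0.318   0.012 ]
 [ 0.372  -0.1108  0.012 ]] [np.float64(0.20255576481029533), np.float64(0.21018210932282871), np.float64(0.20411694986529036), np.float64(0.20944469599540347)] [ 0.488  -0.2005  0.012 ]
scene BLcorner etc TR,BR,BL [[ 0.6014 -0.2892  0.012 ]
 [ 0.4049 -0.3102  0.012 ]
 [ 0.3699 -0.114   0.012 ]]
discs [[ 0.5477 -0.2894  0.084 ]
 [ 0.5378 -0.2176  0.084 ]
 [ 0.527  -0.1462  0.084 ]]
7.78897518563023
7.991189397729972
8.829798435241145
8.40599390519587
stand base [[0.3942 0.0963 0.    ]
 [0.4053 0.0299 0.    ]
 [0.6391 0.0638 0.    ]]
post left corners [[0.6247 0.1076 0.086 ]
 [0.4043 0.0772 0.086 ]] 7.837113212371982
top [ 243  150   90  119 8319] u 0.5589851088815232 0.5964594043265246 v 0.006938182238695062 0.03315706215392416 ((175.49044799804688, 225.56321716308594), (14.984579086303711, 10.45948600769043), 85.60128784179688)
[[180.3125 232.0625   0.5563   0.0677]
 [174.8125 233.0625   0.5537   0.0812]
 [170.6875 230.0625   0.5611   0.0918]
 [170.4375 219.1875   0.5881   0.0935]
 [176.4375 218.5625   
[... 839 characters left out ...]
   0.0298]
 [231.4375 143.9375   0.5489   0.0257]
 [229.3125 143.6875   0.5443   0.029 ]
 [227.5625 140.6875   0.545    0.043 ]
 [227.1875 131.4375   0.5598   0.0818]
 [235.5625 128.9375   0.5847   0.0832]
 [237.6875 132.3125   0.5839   0.0665]]
scene [  68  188   97  127 8792] u 0.43257826832353574 0.473499775989708 v -0.03704886030881158 0.018746050061232054 ((194.12496948242188, 150.93748474121094), (15.220474243164062, 11.260675430297852), 81.8698959350586)
[[199.9375 155.9375   0.4579   0.0123]
 [191.0625 158.6875   0.4341   0.011 ]
 [189.1875 155.9375   0.4335   0.0234]
 [188.1875 145.9375   0.4445   0.0638]
 [196.9375 143.1875   0.4688   0.0657]
 [199.1875 146.8125   0.4689   0.0487]]
```

```bash
python3 - <<'E'
from h import *
a=cv2.imread("pics/top0.png")[205:295,160:205];b=cv2.imread("pics/scene0.png")[122:187,172:257]
f=lambda i,s:cv2.resize(np.clip(255*(i/255.)**.5,0,255).astype(np.uint8),None,fx=s,fy=s,interpolation=cv2.INTER_CUBIC)
A=f(a,6);B=f(b,6);o=np.zeros((540,790,3),np.uint8);o[:540,:270]=A;o[:390,275:785]=B;cv2.imwrite("pics/c3.png",o)
E
```

```text
(no output)
```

View pics/c3.png

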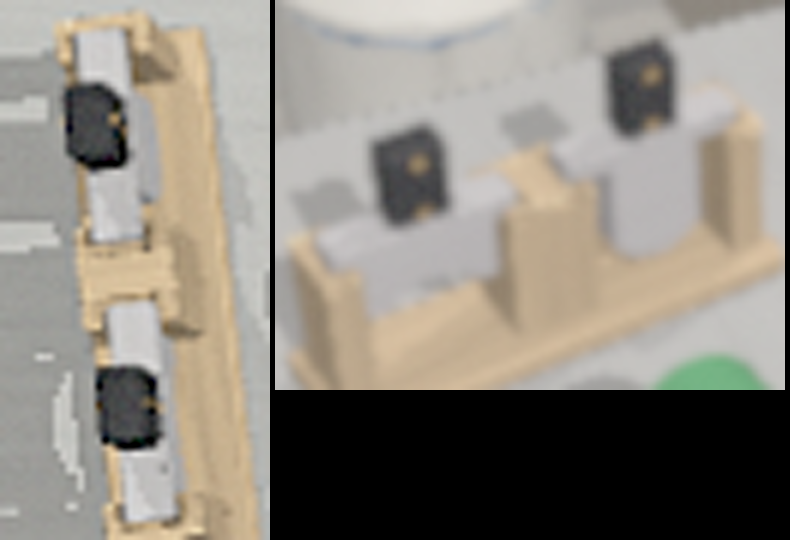

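The enlarged crop confirms it: the near leaf is concave and the far one convex. The tops of the steel shoulders show clearly, centred at crop (110,135) and (141,410).

```bash
python3 - <<'E'
from h import *
np.set_printoptions(precision=4,suppress=True)
t=lambda p:(np.array(p)+.5)/6+[160,205]-.5
s=lambda p:(np.array(p)-[275,0]+.5)/6+[172,122]-.5
F=ray("top",t([[77,30],[127,32],[143,240],[90,240]]),.092);N=ray("top",t([[104,300],[157,300],[178,518],[125,520]]),.092)
print(F[:,:2],F.mean(0));print(N[:,:2],N.mean(0))
for Q in(F,N):print([np.linalg.norm(Q[i]-Q[i-1]) for i in range(4)])
print("scene tab front bottoms mid z.092", ray("scene",s([[642,130],[414,220]]),.092)[:,:2])
print("scene shoulder top front edge ends", ray("scene",s([[562,178],[742,105],[325,266],[520,192]]),.092)[:,:2])
print("scene tab front top mid",ray("scene",s([[640,55],[408,142]]),.132)[:,:2],"back top",ray("scene",s([[640,42],[408,128]]),.132)[:,:2])
E
```

```text
[[0.62   0.0988]
 [0.6192 0.0773]
 [0.5305 0.067 ]
 [0.5303 0.0895]] [0.575  0.0831 0.092 ]
[[0.5051 0.0825]
 [0.5054 0.0601]
 [0.415  0.0483]
 [0.4138 0.0704]] [0.4598 0.0654 0.092 ]
[np.float64(0.09013253175073367), np.float64(0.021551630019691854), np.float64(0.08926798376391544), np.float64(0.022503401915782748)]
[np.float64(0.09209872527923203), np.float64(0.022414299753268967), np.float64(0.09114667684226418), np.float64(0.02215719548828963)]
scene tab front bottoms mid z.092 [[0.5723 0.0775]
 [0.4559 0.0583]]
scene shoulder top front edge ends [[0.5259 0.0594]
 [0.6219 0.0761]
 [0.4107 0.0441]
 [0.5052 0.0577]]
scene tab front top mid [[0.5738 0.0789]
 [0.4584 0.0607]] back top [[0.5776 0.0882]
 [0.4617 0.0702]]
```

```bash
cat >> h.py <<'E'
YAW=8.1
def info(target=None):
    s=bot.read_state();R=s["tcp_rot"];p=s["position"]
    print("t",round(s["time_s"],2),"p",(p*1000).round(1),"yaw",round(np.degrees(np.arctan2(R[1,1],R[0,1]))-90,2),"tilt",np.degrees(R[:2,2]).round(2),"F",s["force"].round(1),"M",s["moment"].round(2),"open",round(s["opening"],3),"gf",round(s["grasp_force"],1))
    if target is not None: print("units",(R.T@(np.array(target)-p)/.05).round(3))
E
python3 -c "
from h import *
info([.459,.065,.18])"
```

```text
t 0.1 p [192.  594.1 221.7] yaw -17.92 tilt [-0.05 -0.1 ] F [-0.   0.6  0.1] M [ 0.04 -0.    0.04] open 1.001 gf 0.0
units [-8.337 -8.424  0.847]
```

Emit:
{"op": "apply_moves", "data": {
  "plan": "0 0 0 0 0 -0.018;0 0 0 0 0 -0.018;0 0 0 0 0 -0.018;0 0 0 0 0 -0.018;-0.24 -0.7 0 0 0 0;-0.24 -0.7 0 0 0 0;-0.24 -0.7 0 0 0 0;-0.24 -0.7 0 0 0 0;-0.24 -0.7 0 0 0 0;-0.24 -0.7 0 0 0 0",
  "gripper": 1
}}

```text
time_s: 0.93
position: [0.2929, 0.395, 0.2223]
tcp_rot: [[-0.99, -0.14, -0.0], [-0.14, 0.99, -0.001], [0.001, -0.0, -1.0]]
force: [1.7, 0.9, 1.1]
opening: 1.0
grasp_force: 0.0
```

Emit:
{"op": "apply_moves", "data": {
  "plan": "-0.24 -0.7 0 0 0 0;-0.24 -0.7 0 0 0 0;-0.24 -0.7 0 0 0 0;-0.24 -0.7 0 0 0 0;-0.24 -0.7 0 0 0 0;-0.24 -0.7 0 0 0 0;-0.24 -0.7 0 0 0 0;-0.24 -0.7 0 0 0 0;0 0 0 0 0 0;0 0 0 0 0 0"
}}

```text
time_s: 1.77
position: [0.4276, 0.1311, 0.2223]
tcp_rot: [[-0.991, -0.134, -0.0], [-0.134, 0.991, 0.0], [0.0, 0.0, -1.0]]
force: [-0.6, 1.0, -0.8]
opening: 0.996
grasp_force: 0.0
```

```bash
python3 -c "
from h import *
info([.459,.065,.097])"
```

```text
t 1.77 p [427.6 131.1 222.3] yaw 7.72 tilt [-0.02  0.01] F [-0.6  1.  -0.8] M [ 0.06  0.02 -0.03] open 0.996 gf 0.0
units [-0.445 -1.396  2.506]
```

Emit:
{"op": "apply_moves", "data": {
  "plan": "-0.222 -0.698 0 0 0 -0.001;-0.222 -0.698 0 0 0 0;0 0 0.5 0 0 0;0 0 0 0 0 0;0 0 0 0 0 0"
}}

```text
time_s: 2.18
position: [0.4565, 0.0681, 0.1965]
tcp_rot: [[-0.989, -0.146, -0.005], [-0.146, 0.989, 0.001], [0.005, 0.002, -1.0]]
force: [-0.9, -1.3, 0.3]
opening: 1.0
grasp_force: 0.0
```

```bash
python3 -c "
from h import *
info([.459,.065,.097])
cv2.imwrite('pics/t1.png',cv2.resize(capture('top')[195:325,120:325,::-1],None,fx=3.9,fy=3.9,interpolation=3))
cv2.imwrite('pics/s1.png',capture('scene')[:,:,::-1])"
```

```text
t 2.18 p [456.5  68.1 196.5] yaw 8.4 tilt [-0.3   0.06] F [-0.9 -1.3  0.3] M [ 0.04 -0.02 -0.  ] open 1.0 gf 0.0
units [-0.05  -0.071  1.991]
```

Emit:
{"op": "apply_moves", "data": {
  "plan": "-0.03 -0.03 0.5 0 0 0;0 0 0.5 0 0 0;0 0 0.5 0 0 0;0 0 0.48 0 0 0;0 0 0 0 0 0;0 0 0 0 0 0;0 0 0 0 0 0"
}}

```text
time_s: 2.87
position: [0.4612, 0.0662, 0.0998]
tcp_rot: [[-0.989, -0.147, 0.002], [-0.147, 0.989, -0.0], [-0.002, -0.0, -1.0]]
force: [1.0, 1.0, -0.2]
opening: 1.001
grasp_force: 0.0
```

```bash
python3 -c "
from h import *
info([.459,.065,.097])"
```

```text
t 2.87 p [461.2  66.2  99.8] yaw 8.44 tilt [ 0.12 -0.01] F [ 1.   1.  -0.2] M [ 0.04  0.03 -0.05] open 1.001 gf 0.0
units [ 0.047 -0.018  0.057]
```

Emit:
{"op": "apply_moves", "data": {
  "plan": "0.045 -0.018 0.05 0 0 0;0 0 0 0 0 0;0 0 0 0 0 0"
}}

```text
time_s: 3.12
position: [0.4587, 0.0644, 0.0971]
tcp_rot: [[-0.989, -0.145, 0.002], [-0.145, 0.989, -0.0], [-0.002, -0.0, -1.0]]
force: [-0.0, -0.4, 0.2]
opening: 0.999
grasp_force: 0.0
```

Emit:
{"op": "apply_moves", "data": {
  "plan": "0 0 0 0 0 0;0 0 0 0 0 0;0 0 0 0 0 0;0 0 0 0 0 0;0 0 0 0 0 0;0 0 0 0 0 0;0 0 0 0 0 0;0 0 0 0 0 0",
  "gripper": -1
}}

```text
time_s: 3.78
position: [0.4583, 0.0644, 0.096]
tcp_rot: [[-0.989, -0.145, -0.0], [-0.145, 0.989, 0.0], [0.0, 0.0, -1.0]]
force: [0.2, 0.1, -0.3]
opening: 0.478
grasp_force: 0.0
```

```bash
python3 -c "
from h import *
info([.459,.065,.097])
cv2.imwrite('pics/t2.png',cv2.resize(capture('top')[195:325,120:325,::-1],None,fx=3.9,fy=3.9,interpolation=3))
cv2.imwrite('pics/s2.png',cv2.resize(capture('scene')[100:290,140:340,::-1],None,fx=3,fy=3,interpolation=3))"
```

```text
t 3.78 p [458.3  64.4  96. ] yaw 8.36 tilt [-0.01  0.  ] F [ 0.2  0.1 -0.3] M [0.06 0.01 0.05] open 0.478 gf 0.0
units [-0.015  0.01  -0.02 ]
```

View pics/s2.png

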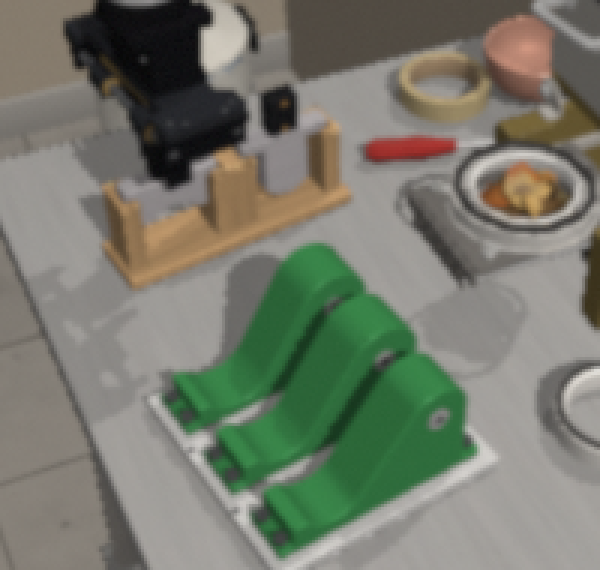

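The picture shows the fingers astride the near leaf's tab, at about (165,170), and nothing else disturbed. I'll finish closing the gripper.

Emit:
{"op": "apply_moves", "data": {
  "plan": "0 0 0 0 0 0;0 0 0 0 0 0;0 0 0 0 0 0;0 0 0 0 0 0;0 0 0 0 0 0;0 0 0 0 0 0;0 0 0 0 0 0"
}}

```text
time_s: 4.47
position: [0.4582, 0.0645, 0.096]
tcp_rot: [[-0.989, -0.145, -0.0], [-0.145, 0.989, 0.0], [0.0, 0.0, -1.0]]
force: [-0.7, 1.3, 0.5]
opening: 0.228
grasp_force: 29.9
```

```bash
python3 -c "
from h import *
info([.459,.065,.097])"
```

```text
t 4.47 p [458.2  64.5  96. ] yaw 8.36 tilt [-0.01  0.01] F [-0.7  1.3  0.5] M [ 0.34  0.06 -0.02] open 0.228 gf 29.9
units [-0.017  0.007 -0.019]
```

Emit:
{"op": "apply_moves", "data": {
  "plan": "0 0 -0.2 0 0 0;0 0 -0.4 0 0 0;0 0 -0.5 0 0 0;0 0 -0.5 0 0 0;0 0 -0.5 0 0 0;0 0 0 0 0 0;0 0 0 0 0 0"
}}

```text
time_s: 5.05
position: [0.4589, 0.0642, 0.2017]
tcp_rot: [[-0.989, -0.145, 0.003], [-0.145, 0.989, -0.001], [-0.003, -0.001, -1.0]]
force: [-0.3, -0.1, -4.0]
opening: 0.227
grasp_force: 29.9
```

```bash
python3 -c "
from h import *
info([.5237,-.1231,.190])"
```

```text
t 5.05 p [458.9  64.2 201.7] yaw 8.36 tilt [ 0.16 -0.04] F [-0.3 -0.1 -4. ] M [0.05 0.03 0.01] open 0.227 gf 29.9
units [-0.736 -3.894  0.241]
```

Emit:
{"op": "apply_moves", "data": {
  "plan": "-0.1 -0.5 0 0 0 0;-0.1 -0.5 0 0 0 0;-0.1 -0.5 0 0 0 0;-0.1 -0.5 0 0 0 0;-0.1 -0.5 0 0 0 0;-0.1 -0.5 0 0 0 0;-0.1 -0.5 0 0 0 0;-0.036 -0.394 0 0 0 0;0 0 0 0 0 0;0 0 0 0 0 0"
}}

```text
time_s: 5.88
position: [0.5218, -0.1234, 0.1987]
tcp_rot: [[-0.99, -0.143, -0.004], [-0.143, 0.99, 0.002], [0.004, 0.003, -1.0]]
force: [0.1, 0.3, -3.8]
opening: 0.227
grasp_force: 29.9
```

```bash
python3 -c "
from h import *
info([.5237,-.1231,.160])
for n in('top','scene'):
  cv2.imwrite('pics/%s3.png'%n,capture(n)[:,:,::-1])
a=cv2.imread('pics/top3.png')[205:320,200:340];b=cv2.imread('pics/scene3.png')[130:290,180:320]
cv2.imwrite('pics/c4.png',np.hstack([cv2.resize(a,(400,329),interpolation=2),np.zeros((329,4,3),np.uint8),cv2.resize(b,(288,329),interpolation=2)]))"
```

```text
t 5.88 p [ 521.8 -123.4  198.7] yaw 8.22 tilt [-0.25  0.12] F [ 0.1  0.3 -3.8] M [0.04 0.02 0.04] open 0.227 gf 29.9
units [-0.042 -0.002  0.773]
```

View pics/c4.png

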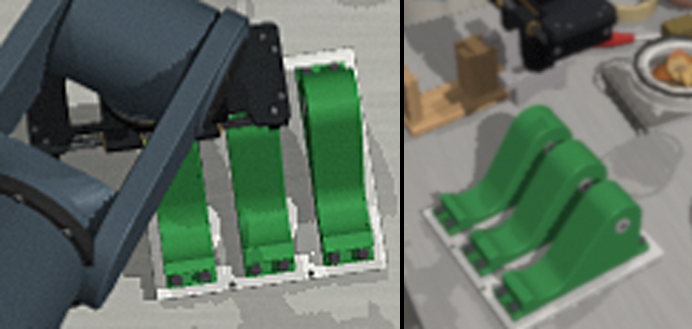

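The picture shows the leaf held over the crown of shoe 1. I'll lower it gently to find contact.

Emit:
{"op": "apply_moves", "data": {
  "plan": "-0.03 0 0.4 0 0 0;0 0 0.35 0 0 0;0 0 0.1 0 0 0;0 0 0 0 0 0;0 0 0 0 0 0;0 0 0.02 0 0 0;0 0 0.02 0 0 0;0 0 0.02 0 0 0;0 0 0 0 0 0;0 0 0 0 0 0"
}}

```text
time_s: 6.82
position: [0.5246, -0.1228, 0.1559]
tcp_rot: [[-0.989, -0.145, 0.001], [-0.145, 0.989, -0.0], [-0.0, -0.0, -1.0]]
force: [0.3, 0.3, -3.3]
opening: 0.225
grasp_force: 29.9
```

```bash
python3 -c "
from h import *
info([.5237,-.1231,.152])"
```

```text
t 6.82 p [ 524.6 -122.8  155.9] yaw 8.35 tilt [ 0.03 -0.02] F [ 0.3  0.3 -3.3] M [ 0.02 -0.01 -0.04] open 0.225 gf 29.9
units [ 0.02  -0.004  0.078]
```

Emit:
{"op": "apply_moves", "data": {
  "plan": "0 0 0.03 0 0 0;0 0 0.03 0 0 0;0 0 0 0 0 0;0 0 0 0 0 0"
}}

```text
time_s: 7.15
position: [0.5243, -0.1229, 0.1529]
tcp_rot: [[-0.989, -0.146, -0.001], [-0.146, 0.989, -0.0], [0.001, -0.0, -1.0]]
force: [-2.3, -0.7, 2.2]
opening: 0.225
grasp_force: 30.0
```

Emit:
{"op": "apply_moves", "data": {
  "plan": "0 0 0.02 0 0 0;0 0 0 0 0 0;0 0 0 0 0 0"
}}

```text
time_s: 7.4
position: [0.5245, -0.1228, 0.1522]
tcp_rot: [[-0.989, -0.145, 0.0], [-0.145, 0.989, -0.0], [0.0, -0.0, -1.0]]
force: [-1.5, -0.6, 5.3]
opening: 0.229
grasp_force: 30.0
```

Emit:
{"op": "apply_moves", "data": {
  "plan": "0 0 0.02 0 0 0;0 0 0 0 0 0;0 0 0 0 0 0"
}}

```text
time_s: 7.65
position: [0.5249, -0.1227, 0.1519]
tcp_rot: [[-0.989, -0.145, 0.001], [-0.145, 0.989, -0.0], [-0.001, -0.001, -1.0]]
force: [-1.8, 0.7, 9.4]
opening: 0.228
grasp_force: 30.0
```

```bash
python3 -c "
from h import *
info([.5237,-.1231,.152])"
```

```text
t 7.65 p [ 524.9 -122.7  151.9] yaw 8.35 tilt [ 0.07 -0.02] F [-1.8  0.7  9.4] M [0.08 0.74 0.01] open 0.228 gf 30.0
units [ 0.024 -0.004 -0.002]
```

Emit:
{"op": "apply_moves", "data": {
  "plan": "0.01 0 -0.3 0 0 0;0 -0.3 0 0 0 0;0 -0.5 0 0 0 0;0 -0.5 0 0 0 0;0 -0.14 0 0 0 0;0 0 0 0 0 0;0 0 0.1 0 0 0;0 0 0.08 0 0 0;0 0 0 0 0 0;0 0 0 0 0 0"
}}

```text
time_s: 8.48
position: [0.5338, -0.1926, 0.1558]
tcp_rot: [[-0.989, -0.146, -0.002], [-0.146, 0.989, 0.001], [0.002, 0.002, -1.0]]
force: [0.3, 0.3, -2.4]
opening: 0.231
grasp_force: 30.0
```

```bash
python3 -c "
from h import *
info([.5340,-.1944,.152])"
```

```text
t 8.48 p [ 533.8 -192.6  155.8] yaw 8.42 tilt [-0.1   0.08] F [ 0.3  0.3 -2.4] M [ 0.07 -0.02  0.02] open 0.231 gf 30.0
units [ 0.001 -0.036  0.075]
```

Emit:
{"op": "apply_moves", "data": {
  "plan": "-0.01 -0.03 0.03 0 0 0;0 0 0.03 0 0 0;0 0 0 0 0 0;0 0 0 0 0 0"
}}

```text
time_s: 8.82
position: [0.5352, -0.1952, 0.1536]
tcp_rot: [[-0.989, -0.146, -0.0], [-0.146, 0.989, 0.0], [0.0, 0.0, -1.0]]
force: [-0.1, 0.6, -2.7]
opening: 0.226
grasp_force: 30.0
```

Emit:
{"op": "apply_moves", "data": {
  "plan": "0 0 0.02 0 0 0;0 0 0 0 0 0;0 0 0 0 0 0"
}}

```text
time_s: 9.07
position: [0.5352, -0.1954, 0.1526]
tcp_rot: [[-0.989, -0.145, -0.0], [-0.145, 0.989, 0.0], [0.0, 0.0, -1.0]]
force: [-0.1, 0.7, -2.6]
opening: 0.227
grasp_force: 30.0
```

Emit:
{"op": "apply_moves", "data": {
  "plan": "0 0 0.02 0 0 0;0 0 0 0 0 0;0 0 0 0 0 0"
}}

```text
time_s: 9.32
position: [0.5353, -0.1955, 0.152]
tcp_rot: [[-0.989, -0.145, 0.0], [-0.145, 0.989, -0.0], [-0.0, -0.0, -1.0]]
force: [-0.8, -0.4, 1.4]
opening: 0.231
grasp_force: 30.0
```

```bash
python3 -c "
from h import *
info([.5340,-.1944,.152])"
```

```text
t 9.32 p [ 535.3 -195.5  152. ] yaw 8.36 tilt [ 0.02 -0.02] F [-0.8 -0.4  1.4] M [0.12 0.13 0.02] open 0.231 gf 30.0
units [0.023 0.026 0.   ]
```

Emit:
{"op": "apply_moves", "data": {
  "plan": "0 0 0.02 0 0 0;0 0 0 0 0 0;0 0 0 0 0 0"
}}

```text
time_s: 9.57
position: [0.5354, -0.1955, 0.152]
tcp_rot: [[-0.989, -0.145, 0.001], [-0.145, 0.989, -0.001], [-0.001, -0.001, -1.0]]
force: [-2.6, 0.3, 6.6]
opening: 0.228
grasp_force: 30.0
```

Emit:
{"op": "apply_moves", "data": {
  "plan": "0 0.03 -0.3 0 0 0;0 -0.3 0 0 0 0;0 -0.5 0 0 0 0;0 -0.5 0 0 0 0;0 -0.14 0 0 0 0;0 0 0 0 0 0;0 0 0.1 0 0 0;0 0 0.08 0 0 0;0 0 0 0 0 0;0 0 0 0 0 0"
}}

```text
time_s: 10.4
position: [0.5448, -0.2637, 0.1557]
tcp_rot: [[-0.989, -0.146, -0.002], [-0.146, 0.989, 0.002], [0.002, 0.002, -1.0]]
force: [0.3, 0.3, -2.0]
opening: 0.228
grasp_force: 30.0
```

```bash
python3 -c "
from h import *
info([.5447,-.2656,.152])"
```

```text
t 10.4 p [ 544.8 -263.7  155.7] yaw 8.42 tilt [-0.11  0.09] F [ 0.3  0.3 -2. ] M [ 0.09  0.03 -0.  ] open 0.228 gf 30.0
units [ 0.008 -0.037  0.075]
```

Noses 1 and 2 both stop the leaf at z of about 152, so both are 32 mm. Nose 3 should be the 28, and I'll confirm it.

Emit:
{"op": "apply_moves", "data": {
  "plan": "0.01 -0.03 0.03 0 0 0;0 0 0.03 0 0 0;0 0 0.03 0 0 0;0 0 0 0 0 0;0 0 0 0 0 0"
}}

```text
time_s: 10.82
position: [0.5452, -0.2666, 0.152]
tcp_rot: [[-0.989, -0.145, -0.0], [-0.145, 0.989, 0.0], [0.0, 0.0, -1.0]]
force: [-1.2, -0.3, -2.7]
opening: 0.223
grasp_force: 30.0
```

Emit:
{"op": "apply_moves", "data": {
  "plan": "0 0 0.03 0 0 0;0 0 0 0 0 0;0 0 0 0 0 0"
}}

```text
time_s: 11.07
position: [0.5451, -0.2667, 0.1505]
tcp_rot: [[-0.989, -0.145, -0.0], [-0.145, 0.989, 0.0], [0.0, 0.0, -1.0]]
force: [0.0, -0.5, -3.5]
opening: 0.224
grasp_force: 30.0
```

Emit:
{"op": "apply_moves", "data": {
  "plan": "0 0 0.03 0 0 0;0 0 0 0 0 0;0 0 0 0 0 0"
}}

```text
time_s: 11.32
position: [0.5451, -0.2667, 0.1489]
tcp_rot: [[-0.989, -0.145, -0.0], [-0.145, 0.989, 0.0], [0.0, 0.0, -1.0]]
force: [-0.4, 0.5, -3.3]
opening: 0.227
grasp_force: 30.0
```

Emit:
{"op": "apply_moves", "data": {
  "plan": "0 0 0.02 0 0 0;0 0 0 0 0 0;0 0 0 0 0 0"
}}

```text
time_s: 11.57
position: [0.5452, -0.2667, 0.1481]
tcp_rot: [[-0.989, -0.145, 0.0], [-0.145, 0.989, -0.0], [-0.0, -0.0, -1.0]]
force: [-0.1, 0.6, -3.0]
opening: 0.225
grasp_force: 30.0
```

```bash
python3 -c "
from h import *
info([.5447,-.2656,.152])"
```

```text
t 11.57 p [ 545.2 -266.7  148.1] yaw 8.36 tilt [ 0. -0.] F [-0.1  0.6 -3. ] M [ 0.08 -0.07 -0.03] open 0.225 gf 30.0
units [ 0.007  0.023 -0.079]
```

Emit:
{"op": "apply_moves", "data": {
  "plan": "0 0 0.02 0 0 0;0 0 0 0 0 0;0 0 0 0 0 0"
}}

```text
time_s: 11.82
position: [0.5453, -0.2667, 0.1479]
tcp_rot: [[-0.989, -0.145, 0.0], [-0.145, 0.989, -0.0], [-0.0, -0.0, -1.0]]
force: [-1.5, 1.2, 3.1]
opening: 0.229
grasp_force: 30.0
```

Emit:
{"op": "apply_moves", "data": {
  "plan": "0 0 -0.4 0 0 0;0 0.3 0 0 0 0;0 0.5 0 0 0 0;0 0.5 0 0 0 0;0 0.16 0 0 0 0;0 0 0 0 0 0;0 0 0 0 0 0;0 0 0.1 0 0 0;0 0 0 0 0 0;0 0 0 0 0 0"
}}

```text
time_s: 12.65
position: [0.5346, -0.1954, 0.1615]
tcp_rot: [[-0.99, -0.144, -0.0], [-0.144, 0.99, 0.0], [0.0, 0.0, -1.0]]
force: [-0.1, -0.6, -2.1]
opening: 0.222
grasp_force: 30.0
```

```bash
python3 -c "
from h import *
info([.5350,-.1948,.152])"
```

```text
t 12.65 p [ 534.6 -195.4  161.5] yaw 8.3 tilt [-0.02  0.  ] F [-0.1 -0.6 -2.1] M [0.07 0.02 0.07] open 0.222 gf 30.0
units [-0.01   0.01   0.189]
```

Emit:
{"op": "apply_moves", "data": {
  "plan": "0 0 0.1 0 0 0;0 0 0.06 0 0 0;0 0 0 0 0 0;0 0 0.02 0 0 0;0 0 0.02 0 0 0;0 0 0 0 0 0;0 0 0 0 0 0"
}}

```text
time_s: 13.23
position: [0.5348, -0.1946, 0.1522]
tcp_rot: [[-0.989, -0.145, 0.001], [-0.145, 0.989, -0.0], [-0.0, -0.0, -1.0]]
force: [0.1, 1.1, -2.5]
opening: 0.229
grasp_force: 30.0
```

```bash
python3 -c "
from h import *
info([.5350,-.1948,.152])"
```

```text
t 13.23 p [ 534.8 -194.6  152.2] yaw 8.36 tilt [ 0.03 -0.02] F [ 0.1  1.1 -2.5] M [ 0.07 -0.07  0.02] open 0.229 gf 30.0
units [-0.003 -0.005  0.004]
```

Emit:
{"op": "apply_moves", "data": {
  "plan": "0 0 0.02 0 0 0;0 0 0 0 0 0;0 0 0 0 0 0;0 0 0.01 0 0 0;0 0 0 0 0 0"
}}

```text
time_s: 13.65
position: [0.535, -0.1946, 0.152]
tcp_rot: [[-0.989, -0.146, 0.001], [-0.146, 0.989, -0.001], [-0.001, -0.001, -1.0]]
force: [-1.0, 1.5, 7.1]
opening: 0.231
grasp_force: 30.0
```

```bash
python3 -c "
from h import *
info([.5350,-.1948,.152])"
```

```text
t 13.65 p [ 535.  -194.6  152. ] yaw 8.37 tilt [ 0.07 -0.04] F [-1.   1.5  7.1] M [0.3  0.34 0.05] open 0.231 gf 30.0
units [ 0.    -0.004 -0.   ]
```

Emit:
{"op": "apply_moves", "data": {
  "plan": "0 0 -0.01 0 0 0;0 0 0 0 0 0;0 0 0 0 0 0;0 0 0 0 0 0;0 0 0 0 0 0;0 0 0 0 0 0;0 0 -0.1 0 0 0;0 0 -0.3 0 0 0;0 0 -0.4 0 0 0;0 0 -0.4 0 0 0",
  "gripper": 1
}}

```text
time_s: 14.48
position: [0.5342, -0.1943, 0.2115]
tcp_rot: [[-0.989, -0.145, -0.001], [-0.145, 0.989, 0.001], [0.001, 0.001, -1.0]]
force: [-0.1, -0.4, 0.1]
opening: 0.897
grasp_force: 0.0
```

```bash
python3 -c "
from h import *
info([.5757,.0830,.205])
cv2.imwrite('pics/s5.png',cv2.resize(capture('scene')[120:290,165:315,::-1],None,fx=3.5,fy=3.5,interpolation=2))"
```

```text
t 14.48 p [ 534.2 -194.3  211.5] yaw 8.36 tilt [-0.08  0.05] F [-0.1 -0.4  0.1] M [ 0.02 -0.02  0.02] open 0.897 gf 0.0
units [-1.627  5.365  0.133]
```

View pics/s5.png

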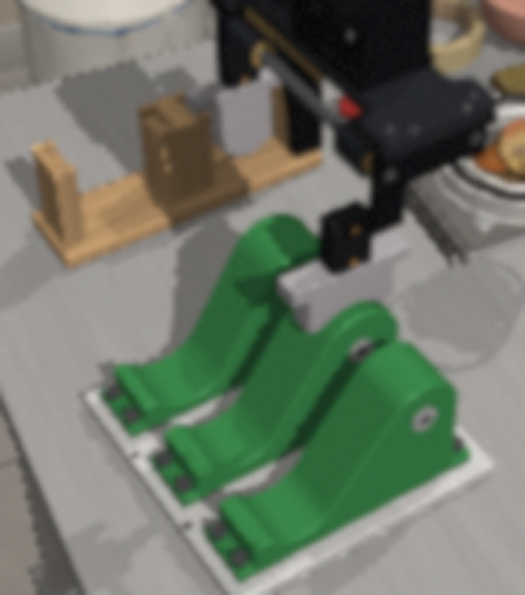

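The picture shows the concave leaf upright on nose 2, with its tab at (345,238), centred on the shoe. Now I'll fetch the convex leaf.

Emit:
{"op": "apply_moves", "data": {
  "plan": "-0.16 0.54 0 0 0 0;-0.16 0.54 0 0 0 0;-0.16 0.54 0 0 0 0;-0.16 0.54 0 0 0 0;-0.16 0.54 0 0 0 0;-0.16 0.54 0 0 0 0;-0.16 0.54 0 0 0 0;-0.16 0.54 0 0 0 0;-0.16 0.54 0 0 0 0;-0.16 0.5 0 0 0 0"
}}

```text
time_s: 15.37
position: [0.5747, 0.0839, 0.211]
tcp_rot: [[-0.989, -0.146, -0.0], [-0.146, 0.989, 0.0], [0.0, 0.0, -1.0]]
force: [0.3, 0.5, -0.8]
opening: 0.999
grasp_force: 0.0
```

Emit:
{"op": "apply_moves", "data": {
  "plan": "0 0 0 0 0 0;0 0 0 0 0 0;0 0 0.6 0 0 0;0 0 0.4 0 0 0;0 0 0 0 0 0;0 0 0 0 0 0"
}}

```text
time_s: 15.87
position: [0.5739, 0.0812, 0.1603]
tcp_rot: [[-0.99, -0.144, -0.003], [-0.144, 0.99, -0.0], [0.003, 0.0, -1.0]]
force: [0.6, -0.1, 0.3]
opening: 1.002
grasp_force: 0.0
```

```bash
python3 -c "
from h import *
info([.575,.0825,.097])"
```

```text
t 15.87 p [573.9  81.2 160.3] yaw 8.29 tilt [-0.17 -0.01] F [ 0.6 -0.1  0.3] M [-0.02 -0.    0.04] open 1.002 gf 0.0
units [-0.028  0.023  1.265]
```

Emit:
{"op": "apply_moves", "data": {
  "plan": "-0.015 0.01 0.5 0 0 0;0 0 0.4 0 0 0;0 0 0.34 0 0 0;0 0 0 0 0 0;0 0 0 0 0 0"
}}

```text
time_s: 16.28
position: [0.576, 0.0823, 0.0998]
tcp_rot: [[-0.989, -0.145, 0.0], [-0.145, 0.989, -0.0], [-0.0, -0.0, -1.0]]
force: [-0.1, 0.3, 0.8]
opening: 1.0
grasp_force: 0.0
```

Emit:
{"op": "apply_moves", "data": {
  "plan": "0 0 0 0 0 0;0 0 0 0 0 0;0 0 0 0 0 0;0 0 0 0 0 0;0 0 0 0 0 0;0 0 0 0 0 0;0 0 0 0 0 0;0 0 0 0 0 0;0 0 0 0 0 0;0 0 0 0 0 0",
  "gripper": -1
}}

```text
time_s: 17.12
position: [0.5754, 0.0829, 0.099]
tcp_rot: [[-0.989, -0.145, -0.0], [-0.145, 0.989, -0.0], [0.0, 0.0, -1.0]]
force: [-0.2, -1.2, 0.2]
opening: 0.326
grasp_force: 0.0
```

Emit:
{"op": "apply_moves", "data": {
  "plan": "0 0 0 0 0 0;0 0 0 0 0 0;0 0 0 0 0 0;0 0 0 0 0 0;0 0 0 0 0 0"
}}

```text
time_s: 17.53
position: [0.5754, 0.0831, 0.099]
tcp_rot: [[-0.989, -0.145, -0.0], [-0.145, 0.989, 0.0], [0.0, 0.0, -1.0]]
force: [-0.2, 0.9, 0.2]
opening: 0.23
grasp_force: 29.9
```

```bash
python3 -c "
from h import *
info([.575,.0825,.097])"
```

```text
t 17.53 p [575.4  83.1  99. ] yaw 8.36 tilt [-0.01  0.01] F [-0.2  0.9  0.2] M [ 0.23 -0.01  0.01] open 0.23 gf 29.9
units [ 0.009 -0.01   0.04 ]
```

Emit:
{"op": "apply_moves", "data": {
  "plan": "0 0 -0.2 0 0 0;0 0 -0.4 0 0 0;0 0 -0.5 0 0 0;0 0 -0.5 0 0 0;0 0 -0.5 0 0 0;0 0 -0.1 0 0 0;0 0 0 0 0 0"
}}

```text
time_s: 18.12
position: [0.5767, 0.0827, 0.2113]
tcp_rot: [[-0.989, -0.145, 0.005], [-0.145, 0.989, -0.001], [-0.005, -0.001, -1.0]]
force: [0.2, -0.3, -1.9]
opening: 0.227
grasp_force: 29.9
```

```bash
python3 -c "
from h import *
info([.4332,-.1364,.12])"
```

```text
t 18.12 p [576.7  82.7 211.3] yaw 8.36 tilt [ 0.29 -0.03] F [ 0.2 -0.3 -1.9] M [ 0.02 -0.   -0.01] open 0.227 gf 29.9
units [ 3.487 -3.916  1.813]
```

Emit:
{"op": "apply_moves", "data": {
  "plan": "0.4 -0.46 0 0 0 0;0.44 -0.5 0 0 0 0;0.44 -0.5 0 0 0 0;0.44 -0.5 0 0 0 0;0.44 -0.5 0 0 0 0;0.44 -0.5 0 0 0 0;0.44 -0.5 0 0 0 0;0.42 -0.45 0 0 0 0;0 0 0 0 0 0;0 0 0 0 0 0"
}}

```text
time_s: 18.95
position: [0.431, -0.1362, 0.2077]
tcp_rot: [[-0.99, -0.141, -0.003], [-0.141, 0.99, 0.002], [0.003, 0.002, -1.0]]
force: [0.3, -0.1, -1.9]
opening: 0.229
grasp_force: 30.0
```

```bash
python3 -c "
from h import *
info([.4332,-.1364,.12])"
```

```text
t 18.95 p [ 431.  -136.2  207.7] yaw 8.13 tilt [-0.17  0.11] F [ 0.3 -0.1 -1.9] M [ 0.11 -0.03 -0.02] open 0.229 gf 30.0
units [-0.048 -0.014  1.754]
```

Emit:
{"op": "apply_moves", "data": {
  "plan": "-0.03 -0.01 0.4 0 0 0;0 0 0.5 0 0 0;0 0 0.5 0 0 0;0 0 0.4 0 0 0;0 0 0.1 0 0 0;0 0 0 0 0 0;0 0 0 0 0 0;0 0 0 0 0 0"
}}

```text
time_s: 19.62
position: [0.4352, -0.1359, 0.1148]
tcp_rot: [[-0.989, -0.146, 0.002], [-0.146, 0.989, -0.001], [-0.002, -0.001, -1.0]]
force: [0.8, 0.7, -1.7]
opening: 0.227
grasp_force: 30.0
```

```bash
python3 -c "
from h import *
info([.4332,-.1364,.105])"
```

```text
t 19.62 p [ 435.2 -135.9  114.8] yaw 8.4 tilt [ 0.1  -0.05] F [ 0.8  0.7 -1.7] M [0.09 0.05 0.  ] open 0.227 gf 30.0
units [ 0.041 -0.003  0.197]
```

Emit:
{"op": "apply_moves", "data": {
  "plan": "0.03 0 0.06 0 0 0;0 0 0.06 0 0 0;0 0 0.03 0 0 0;0 0 0 0 0 0;0 0 0 0 0 0"
}}

```text
time_s: 20.03
position: [0.4328, -0.1362, 0.1067]
tcp_rot: [[-0.989, -0.145, 0.0], [-0.145, 0.989, -0.0], [-0.0, -0.0, -1.0]]
force: [0.8, -0.8, -1.9]
opening: 0.229
grasp_force: 30.0
```

Emit:
{"op": "apply_moves", "data": {
  "plan": "0 0 0.03 0 0 0;0 0 0 0 0 0;0 0 0 0 0 0"
}}

```text
time_s: 20.28
position: [0.4327, -0.1362, 0.105]
tcp_rot: [[-0.989, -0.145, -0.0], [-0.145, 0.989, 0.0], [0.0, 0.0, -1.0]]
force: [-0.7, 0.4, -1.6]
opening: 0.226
grasp_force: 30.0
```

```bash
python3 -c "
from h import *
info([.4332,-.1364,.105])"
```

```text
t 20.28 p [ 432.7 -136.2  105. ] yaw 8.35 tilt [-0.  0.] F [-0.7  0.4 -1.6] M [ 0.07  0.01 -0.02] open 0.226 gf 30.0
units [-0.008 -0.006  0.   ]
```

Emit:
{"op": "apply_moves", "data": {
  "plan": "0 0 0.03 0 0 0;0 0 0 0 0 0;0 0 0 0 0 0"
}}

```text
time_s: 20.53
position: [0.4327, -0.1361, 0.1034]
tcp_rot: [[-0.989, -0.145, -0.0], [-0.145, 0.989, 0.0], [0.0, 0.0, -1.0]]
force: [0.5, -0.1, -2.1]
opening: 0.225
grasp_force: 30.0
```

Emit:
{"op": "apply_moves", "data": {
  "plan": "0 0 0.03 0 0 0;0 0 0 0 0 0;0 0 0 0 0 0"
}}

```text
time_s: 20.78
position: [0.4327, -0.1361, 0.102]
tcp_rot: [[-0.989, -0.145, -0.0], [-0.145, 0.989, 0.0], [0.0, 0.0, -1.0]]
force: [0.0, 0.1, -2.3]
opening: 0.23
grasp_force: 30.0
```

```bash
python3 -c "
from h import *
info([.4332,-.1364,.105])"
```

```text
t 20.78 p [ 432.7 -136.1  102. ] yaw 8.36 tilt [-0.01  0.01] F [ 0.   0.1 -2.3] M [ 0.01  0.04 -0.02] open 0.23 gf 30.0
units [-0.009 -0.007 -0.061]
```

Emit:
{"op": "apply_moves", "data": {
  "plan": "0 0 0.03 0 0 0;0 0 0 0 0 0;0 0 0.02 0 0 0;0 0 0 0 0 0;0 0 0 0 0 0"
}}

```text
time_s: 21.2
position: [0.4331, -0.1363, 0.1009]
tcp_rot: [[-0.989, -0.145, 0.001], [-0.145, 0.989, -0.001], [-0.001, -0.001, -1.0]]
force: [-1.2, 2.0, 12.8]
opening: 0.228
grasp_force: 30.0
```

```bash
python3 -c "
from h import *
info([.4435,-.2077,.13])"
```

```text
t 21.2 p [ 433.1 -136.3  100.9] yaw 8.37 tilt [ 0.06 -0.04] F [-1.2  2.  12.8] M [0.31 0.37 0.  ] open 0.228 gf 30.0
units [ 1.000e-03 -1.444e+00 -5.810e-01]
```

Throat 1 stops the convex leaf 4 mm low (100.9), so it is 32 mm. That makes shoe 2 the match, and I'll seat the convex leaf in throat 2.

Emit:
{"op": "apply_moves", "data": {
  "plan": "0 0 -0.3 0 0 0;0 0 -0.4 0 0 0;0 -0.3 0 0 0 0;0 -0.5 0 0 0 0;0 -0.5 0 0 0 0;0 -0.14 0 0 0 0;0 0 0 0 0 0;0 0 0.3 0 0 0;0 0 0 0 0 0;0 0 0 0 0 0"
}}

```text
time_s: 22.03
position: [0.4418, -0.2055, 0.1188]
tcp_rot: [[-0.989, -0.146, -0.003], [-0.146, 0.989, 0.003], [0.003, 0.003, -1.0]]
force: [-0.7, -0.2, -1.9]
opening: 0.229
grasp_force: 30.0
```

```bash
python3 -c "
from h import *
info([.4434,-.2077,.105])"
```

```text
t 22.03 p [ 441.8 -205.5  118.8] yaw 8.38 tilt [-0.19  0.17] F [-0.7 -0.2 -1.9] M [ 0.02  0.03 -0.04] open 0.229 gf 30.0
units [-0.027 -0.05   0.275]
```

Emit:
{"op": "apply_moves", "data": {
  "plan": "0 -0.01 0.1 0 0 0;0 0 0.08 0 0 0;0 0 0.03 0 0 0;0 0 0 0 0 0;0 0 0 0 0 0"
}}

```text
time_s: 22.45
position: [0.4433, -0.2077, 0.109]
tcp_rot: [[-0.989, -0.146, -0.0], [-0.146, 0.989, 0.0], [0.0, 0.0, -1.0]]
force: [0.7, 1.1, -2.1]
opening: 0.229
grasp_force: 30.0
```

```bash
python3 -c "
from h import *
info([.4434,-.2077,.105])"
```

```text
t 22.45 p [ 443.3 -207.7  109. ] yaw 8.37 tilt [-0.01  0.01] F [ 0.7  1.1 -2.1] M [0.05 0.03 0.03] open 0.229 gf 30.0
units [-0.002  0.     0.081]
```

Emit:
{"op": "apply_moves", "data": {
  "plan": "0 0 0.03 0 0 0;0 0 0.03 0 0 0;0 0 0 0 0 0;0 0 0 0 0 0"
}}

```text
time_s: 22.78
position: [0.4432, -0.2079, 0.106]
tcp_rot: [[-0.989, -0.145, -0.0], [-0.145, 0.989, 0.0], [0.0, 0.0, -1.0]]
force: [0.3, -0.6, -1.5]
opening: 0.227
grasp_force: 30.0
```

Emit:
{"op": "apply_moves", "data": {
  "plan": "0 0 0.02 0 0 0;0 0 0 0 0 0;0 0 0 0 0 0"
}}

```text
time_s: 23.03
position: [0.4432, -0.208, 0.1051]
tcp_rot: [[-0.989, -0.145, -0.0], [-0.145, 0.989, -0.0], [0.0, -0.0, -1.0]]
force: [-0.4, -0.3, -1.6]
opening: 0.226
grasp_force: 30.0
```

Emit:
{"op": "apply_moves", "data": {
  "plan": "0 0 0.02 0 0 0;0 0 0 0 0 0;0 0 0 0 0 0"
}}

```text
time_s: 23.28
position: [0.4432, -0.208, 0.105]
tcp_rot: [[-0.989, -0.146, -0.0], [-0.146, 0.989, -0.0], [0.0, -0.0, -1.0]]
force: [-2.6, -0.0, 6.4]
opening: 0.23
grasp_force: 30.0
```

```bash
python3 -c "
from h import *
info([.4434,-.2077,.105])"
```

```text
t 23.28 p [ 443.2 -208.   105. ] yaw 8.38 tilt [-0.   -0.03] F [-2.6 -0.   6.4] M [ 0.09  0.46 -0.04] open 0.23 gf 30.0
units [-0.006  0.006 -0.   ]
```

Emit:
{"op": "apply_moves", "data": {
  "plan": "0.02 0 0 0 0 0;0 0 0 0 0 0;0 0 0 0 0 0;0 0 0 0 0 0"
}}

```text
time_s: 23.62
position: [0.443, -0.2081, 0.1049]
tcp_rot: [[-0.989, -0.145, 0.002], [-0.145, 0.989, -0.001], [-0.002, -0.001, -1.0]]
force: [0.3, 1.9, 6.1]
opening: 0.226
grasp_force: 30.0
```

Emit:
{"op": "apply_moves", "data": {
  "plan": "0 0 -0.01 0 0 0;0 0 0 0 0 0;0 0 0 0 0 0;0 0 0 0 0 0;0 0 0 0 0 0;0 0 -0.1 0 0 0;0 0 -0.3 0 0 0;0 0 -0.5 0 0 0;0 0 -0.6 0 0 0;0 0 -0.6 0 0 0",
  "gripper": 0.2
}}

```text
time_s: 24.45
position: [0.4418, -0.2076, 0.2105]
tcp_rot: [[-0.989, -0.145, -0.001], [-0.145, 0.989, 0.001], [0.001, 0.001, -1.0]]
force: [0.4, -0.8, -0.8]
opening: 0.594
grasp_force: 0.0
```

Emit:
{"op": "apply_moves", "data": {
  "plan": "0 0 -0.5 0 0 0;0.2 0.5 0 0 0 0;0.2 0.7 0 0 0 0;0.1 0.7 0 0 0 0;0 0.7 0 0 0 0;0 0.7 0 0 0 0;0 0.7 0 0 0 0;0 0.5 0 0 0 0;0 0 0 0 0 0;0 0 0 0 0 0"
}}

```text
time_s: 25.28
position: [0.3845, 0.0119, 0.2349]
tcp_rot: [[-0.989, -0.149, 0.0], [-0.149, 0.989, -0.0], [-0.0, -0.0, -1.0]]
force: [-0.8, -0.4, -0.0]
opening: 0.601
grasp_force: 0.0
```

```bash
python3 -c "
from h import *
info()
for n in('top','scene'):
  cv2.imwrite('pics/%s6.png'%n,capture(n)[:,:,::-1])
a=cv2.imread('pics/top6.png')[205:320,230:345];b=cv2.imread('pics/scene6.png')[150:290,180:310]
cv2.imwrite('pics/c6.png',np.hstack([cv2.resize(a,(400,400),interpolation=2),cv2.resize(b,(371,400),interpolation=2)]))"
```

```text
t 25.28 p [384.5  11.9 234.9] yaw 8.55 tilt [ 0.03 -0.02] F [-0.8 -0.4 -0. ] M [ 0.06  0.07 -0.01] open 0.601 gf 0.0
```

View pics/c6.png

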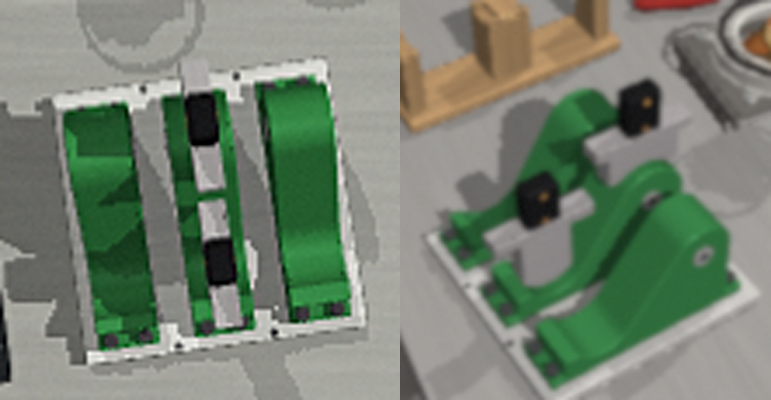

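Both leaves stand upright and square on the middle shoe, the concave one on its nose at about (640,120) and the convex one in its throat at about (540,220). The bystander objects have not been touched, and the arm is clear.

```bash
python3 -c "
from rig import bot
print(bot.hand_in())"
```

```text
the job is handed in; nothing more can be done
None
```

The job is handed in: both leaves stand seated, upright and released on the middle shoe (32/28), after nose 3 and throat 1 each made a leaf sit 4 mm low; throat 3 was not touched because those two readings already settled it.

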